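# Re-zero the sample grinder and set it five clicks open

## Robot

A 6-joint arm with a two-finger parallel gripper is mounted at the origin on the work surface. World frame = base frame: x ahead of the robot, y to its left, z up, the work surface at z = 0. Lengths are in mm, angles in rad, forces in N, time in s.
With the tool pointing down it reaches from about 350 to 875 mm from the base axis. Payload 4.2 kg.
Tool frame: the origin (TCP) lies between the finger pads; the fingertips stand 14 mm ahead of it and the grasp point (between the pads) lies 5 mm behind it; z points along the fingers, y is the line along which they close (so a half turn about z gives the same grasp; the last joint's range is limited). The gripper opens to 85 mm and grips with 20 to 120 N. Pads are 22 mm wide; open, the fingers measure 114 mm over their backs; the gripper's body (76 mm by 85 mm) begins 54 mm behind the grasp point. The pads swing forward as they close: fully open they stand 13 mm farther back than shut.
Start: joints at [-1.041, 0.385, 0.008, 0, -1.194, -0.259], TCP at [167.206, -602.197, 245.312] pointing down, gripper open.
Joint ranges: [-3.14, 3.14], [-1.21, 2.06], [-1.07, 1.41], [-3.16, 2.05], [-2.99, -0.16], [-3.1, 3.1]. Speed limits (rad/s): [2.79, 2.79, 3.14, 3.14, 3.14, 3.14].

## Interface

Orientations are given as a unit quaternion [x, y, z, w].
In Python, from bench import * gives the robot as it stands.
- The arm moves only by the tool carry_out, never from a script. Its argument "motion" is a list of rows, each a list of 7 numbers: the turn, a rotation vector about the tool's x, y, z in rad, then the shift along the tool's x, y, z in mm, then the opening, from -1 (shut) to 1 (fully open), so that 0 is half open. A call has 1 to 5 rows; each row is the pose to reach, as a shift and turn from the pose commanded when the call began, along the tool's axes at that moment; what a row does not reach only later rows make up. A row lasts 1/8 s, in which the tool goes at most 62.5 mm and 10.7 degrees, less where a joint would pass 70% of its speed; a pose out of reach is approached as far as the arm can. A call with a gripper value outside its range is refused whole. The fingers move at their own pace and stop on an object; the grip force is fixed at half the most. Time passes only in rows, so rows that repeat a pose let the fingers close. It gives the time, the measured TCP pose, the force, the opening and the grip force at its end, in the units of the state.
- read_state(): the state, without advancing time (a new reading comes with each control period).
- get_image(name): name is "side" or "top" or "wrist"; returns a dict with "color" (400x640x3 uint8, blue, green, red), "mtx" (3x3 intrinsics, pixels), "position" and "orientation" of the camera in the world. Camera axes: x right, y down, z forward; pixel columns grow to the right and rows downward; lengths in mm; the calibration is good to about 2 mm. A picture is of the moment at which its call begins. There is no depth.
- job_done(): hands the job in; it is judged then, once.
The state is a dict: "clock": time; "joints": joint angles; "joint_vel": joint speeds; "joint_efforts": joint torques, N m; "position": TCP position; "ee_rot": TCP orientation; "contact_force": force on the tool from outside, world axes, zero at the start; "wrist_torque": the same for the moment, N m; "gripper_width": finger opening in mm; "grasp_force": force on a finger pad.
Only numpy, scipy, OpenCV 4.12 (cv2) and the standard library are available. Lean on these libraries where they do the work, as an engineer would, in place of code of your own. Each camera call takes 0.05 s, during which the arm holds its last target. There are 200 camera calls.

## Task

Set the sample grinder's burrs: turn the winged dial on its burr head clockwise until you feel the burrs meet at the stop, snug but not forced, then turn it back counter-clockwise five clicks. Then swing the little lock lever beside it fully across towards the hopper to its end, let go, and leave everything else on the bench where it is.

Things in the scene. Friction and masses are not known exactly. Their poses are not given: they have to be found in the camera images.
- grinder: Low grey bench grinder, fixed: motor box 170 (x) x 310 (y) x 120 mm on feet, top 130 mm above the bench. Origin under its centre, on the bench; -x (spout) side faces the robot at yaw 0. On top, along its y axis: round burr head (112 mm across, 25 mm high, centre y -90) with the dial; lock lever in the middle; round hopper with black lid (98 mm across, centre x 33, y 108, top at 213 mm).
- dial_grip (a point): Point on the vertical axis of the dial on the burr head, inside its wing grip: a straight black bar 62 mm long, 14 mm thick, 34 mm high, standing on a black disc 72 mm across, a white mark at one end. The point is 200 mm above the bench, 21 mm above the disc's face, 13 mm below the bar's top. x axis along the bar to the marked end, z up.
- dial: The whole dial; origin on its axis at the disc's underside, axes as dial_grip. 24 sprung clicks to the turn, 15 degrees each, about 0.06 to 0.1 N m to pull out of one; let go, it settles in the nearest click. The stop lies clockwise (from above), at an unknown bearing 20 to 85 degrees from where the dial starts, and is itself a click position: one click back is 15 degrees from it.
- burr_upper (a point): Upper burr, hidden in the head on the dial's axis, turning with it. The gap (its height over burr_lower) opens 0.1 mm with each click counter-clockwise and is zero at the stop (readings are too coarse to see a click). At the stop 0.15 to 0.4 N m on the dial is snug; pressed on, the dial yields about 1 degree per 0.1 N m, and about 0.6 N m is forcing it.
- burr_lower (a point): Lower burr, hidden in the head on the dial's axis; it does not turn and meets burr_upper at the stop. z up; its x and y directions mean nothing.
- lock_peg (a point): Top centre of the upright black peg at the free end of the dark steel lock lever; peg 12 mm across, 30 mm tall (its top 192 mm, the lever bar's top 170 mm above the bench), 55 mm from the lever's pivot. It carries no load and stays where it is left; moving it takes about 1 to 1.5 N at the peg.
- lock_pivot (a point): Pivot of the lock lever on its vertical axis, on the grinder's top (30, 25 mm in the grinder's frame), 160 mm above the bench.
- lock (a joint): Lock lever angle, rad: 0 unlocked (peg nearer the dial), 1.0 locked at its end stop (peg swung towards the hopper). It grows clockwise seen from above.
- catch_cup: Open steel cup 68 mm across, 60 mm tall, standing in front of the grinder near the spout; to be left alone. Origin under its centre.
- brush: Hand brush lying on the bench beside the grinder's hopper end; to be left alone. Origin at the middle of its underside.
- tin: Dark tin 70 mm across, 90 mm tall, standing beside the grinder's dial end; to be left alone. Origin under its centre.
- tape_roll: Brown roll of tape lying flat, 100 mm across, 48 mm tall; to be left alone.
- marker: Black marker pen 135 mm long, 13 mm thick, lying on the bench; to be left alone.
- sample_carton: Small plain carton 90 x 130 x 60 mm; to be left alone.
- mug: White mug 82 mm across, 95 mm tall; to be left alone.

How it is judged:
By the outcome, as a careful person would: the job done as asked, in the order asked, and still so for the second after the job is handed in, with the robot touching nothing.
It also fails if it takes over 70 s, if anything falls off the work surface, if the arm or the gripper's body presses on something with over 40 N, if the wrist force passes 120 N, or if a joint passes its speed limit or range.

## Working session

There is one attempt and no reset: what is moved stays moved. The work goes in short steps, Python scripts to look and compute and a tool call to move; the robot and the scene stay as the last step left them, time stands still between calls to the robot, and variables do not carry over. Pictures are saved under pics/ and viewed, at most 10 in all, crops included, and the job is handed in when it is done.

Besides the shell and the picture viewer there is one more tool, called after "Call:" in YAML: its name, and indented under it one key for each argument. carry_out: Moves the arm, as the interface text tells. Its arguments: {"type":"object","properties":{"motion":{"type":"array"}},"required":["motion"]}

```bash
mkdir -p pics; ls
python3 - <<'E'
from bench import *
import cv2
s=read_state(); print(s)
for n in("top","side"):
    i=get_image(n); cv2.imwrite(f"pics/{n}0.png",i["color"]); print(n,i["mtx"],i["position"],i["orientation"])
E
```

```text
pics
{'clock': 0.0, 'joints': array([-1.04137744e+00,  3.85553173e-01,  6.58100462e-03, -5.23262637e-04,
       -1.19396567e+00, -2.58582689e-01]), 'joint_vel': array([-8.34750117e-04,  1.21895410e-03, -3.53598899e-04,  9.38618355e-05,
       -5.12010174e-04, -8.28522666e-04]), 'joint_efforts': array([-3.51208973e-04, -3.92288733e+01,  1.88398308e+01,  4.18632612e+00,
       -4.58140639e-03, -5.44641921e-06]), 'position': array([ 167.07118653, -601.66738643,  244.20243805]), 'ee_rot': array([-1.34908860e-01,  9.90857403e-01,  1.08206282e-03, -1.86507707e-04]), 'contact_force': array([-1.2425918 ,  0.08469181,  0.48947358]), 'wrist_torque': array([-0.00072299,  0.02750624, -0.01816052]), 'grasp_force': 0.0, 'gripper_width': 85.3653258305515}
top [[370.45155357   0.         324.04020833]
 [  0.         370.45155357 199.07360203]
 [  0.           0.           1.        ]] [ 411.37972916    4.88424826 1170.97758628] [-0.69999889  0.7124218  -0.03943375  0.03002861]
side [[374.74792222   0.         320.38839683]
 [  0.         374.74792222 195.26950244]
 [  0.           0.           1.        ]] [332.7183996  800.68663836 736.71622248] [-0.1062841   0.88646031 -0.4468612   0.05662924]
```

View pics/top0.png

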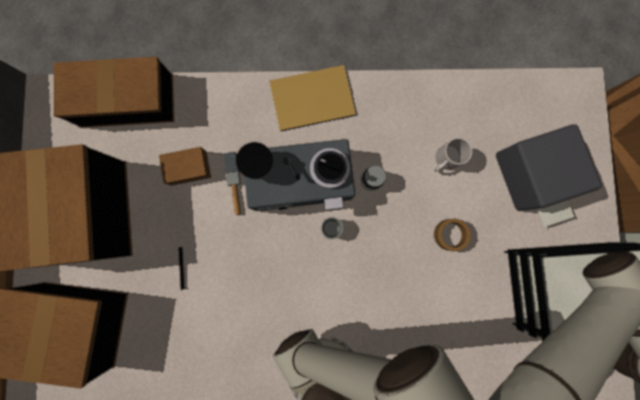

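View pics/side0.png

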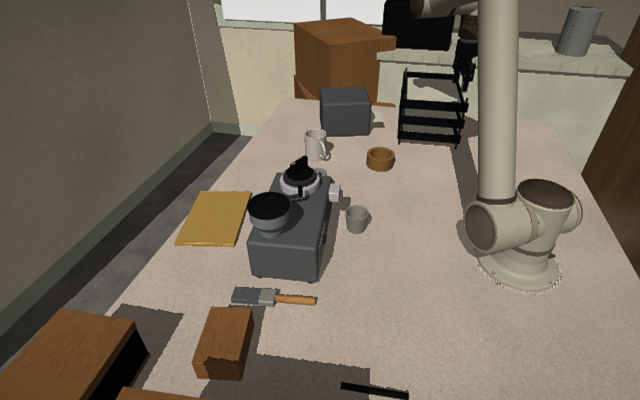

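The top view has the burr head at about (330,167), the hopper lid at (254,160) and the lever near (292,165). The side view has the dial wing at about (299,165). I'll cast rays for these and enlarge the crop.

```bash
cat > h.py <<'E'
from bench import *
import cv2, numpy as np
from scipy.spatial.transform import Rotation as R
def ray(i,p):
    d=np.linalg.inv(i["mtx"])@[p[0],p[1],1.]; return R.from_quat(i["orientation"]).apply(d)
def on(i,p,z):
    d=ray(i,p); c=np.array(i["position"]); return c+d*(z-c[2])/d[2]
def proj(i,P):
    q=R.from_quat(i["orientation"]).inv().apply(np.array(P)-i["position"]); q=i["mtx"]@q; return q[:2]/q[2]
E
python3 - <<'E'
from h import *
i=get_image("top"); c=i["color"]
m=(c.max(2)<28).astype(np.uint8); m[:, :225]=0; m[:135]=0; m[215:]=0; m[:,365:]=0
n,l,st,ce=cv2.connectedComponentsWithStats(m)
for k in range(1,n):
    if st[k,4]>20: print(st[k],ce[k],on(i,ce[k],213),on(i,ce[k],180))
a=cv2.resize(c[130:230,225:385],None,fx=5,fy=5,interpolation=cv2.INTER_CUBIC)
cv2.imwrite("pics/topc.png",np.clip(a*1.5,0,255).astype(np.uint8))
# grinder outline at top z=130
for p in [(348,140),(354,200),(248,208),(243,150)]: print(on(i,p,130))
E
```

```text
[237 143  37  35 996] [254.64759036 160.50301205] [610.31593465 171.18161218 213.        ] [617.16880353 176.91015227 180.        ]
[317 153  28  27 557] [331.22082585 166.56552962] [591.03810078 -29.12107405 213.        ] [597.22689511 -30.29247478 180.        ]
[283 157   5   8  28] [285.25       160.85714286] [608.11970993  91.13397669 213.        ] [614.8969242   94.10507025 180.        ]
[683.14527764 -81.81144306 130.        ]
[509.82448102 -94.52961239 130.        ]
[492.3185741 204.2036417 130.       ]
[658.5026736  218.75023107 130.        ]
```

View pics/topc.png

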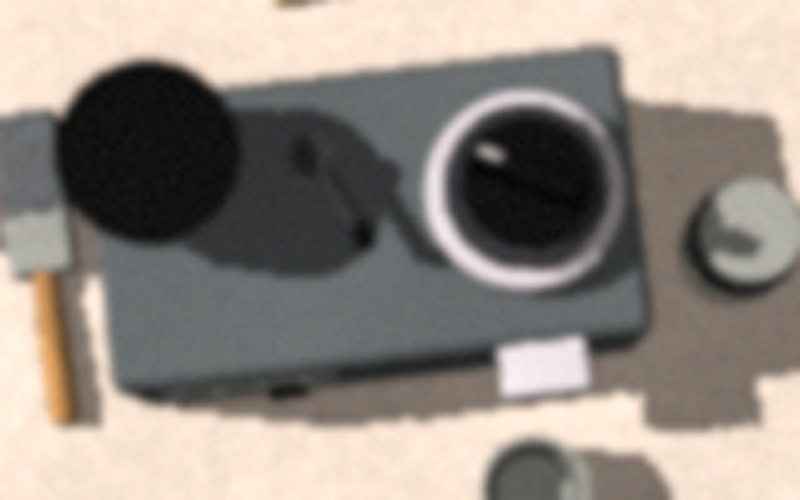

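The bar lies at a yaw of about 60°, with the marked end towards +x+y. The dial is near (597,-30) and the peg is at crop (362,232), on its dial side. I'll rise first, then go over.

Call:
carry_out:
  motion:
    - [0,0,0,0,0,-60,1]
    - [0,0,0,0,0,-120,1]
    - [0,0,0,-47,36,-120,1]
    - [0,0,0,-94,72,-120,1]
    - [0,0,0,-141,108,-120,1]

```text
clock: 0.78
position: [274.8, -458.9, 365.0]
ee_rot: [-0.135, 0.991, 0.0, -0.0]
contact_force: [1.2, -0.1, 0.5]
gripper_width: 85.5
grasp_force: 0.0
```

Call:
carry_out:
  motion:
    - [0,0,0,-47,36,0,1]
    - [0,0,0,-94,72,0,1]
    - [0,0,0,-141,108,0,1]
    - [0,0,0,-188,144,0,1]
    - [0,0,0,-235,180,0,1]

```text
clock: 1.4
position: [453.2, -222.3, 365.3]
ee_rot: [-0.135, 0.991, 0.0, 0.0]
contact_force: [1.1, 0.5, 0.8]
gripper_width: 85.7
grasp_force: 0.0
```

Call:
carry_out:
  motion:
    - [0,0,0,-47,36,0,1]
    - [0,0,0,-94,72,0,1]
    - [0,0,0,-141,108,0,1]
    - [0,0,0,-191,148,0,1]
    - [0,0,0,-191,148,0,1]

```text
clock: 2.02
position: [598.5, -27.0, 363.0]
ee_rot: [-0.137, 0.991, 0.0, -0.002]
contact_force: [-0.1, 0.1, -0.6]
gripper_width: 85.2
grasp_force: 0.0
```

Call:
carry_out:
  motion:
    - [0,0,-0.17,0,0,0,1]
    - [0,0,-0.34,0,0,0,1]
    - [0,0,-0.51,0,0,0,1]
    - [0,0,-0.68,0,0,0,1]
    - [0,0,-0.777,0,0,0,1]

```text
clock: 2.65
position: [596.3, -31.1, 365.2]
ee_rot: [-0.501, 0.865, 0.0, -0.0]
contact_force: [0.4, 0.1, 1.1]
gripper_width: 85.3
grasp_force: 0.0
```

Run:
```python
from h import *
i=get_image("wrist"); c=i["color"]; s=read_state()
cv2.imwrite("pics/w1.png",np.clip(c*1.3,0,255).astype(np.uint8))
print(s["clock"],s["position"],R.from_quat(s["ee_rot"]).as_matrix()[:,0],s["joints"],s["contact_force"],s["wrist_torque"])
print(i["position"],proj(i,[597,-30,180]))
```

```text
2.7 [596.34786569 -31.12987775 365.23714646] [-4.95683359e-01 -8.68503262e-01  3.01182436e-04] [ 2.18704724e-01  2.82083791e-01  1.53176455e-01 -8.81890815e-05
 -1.44243328e+00 -7.37314986e-01] [ 0.602404   -0.28327499 -0.35499796] [-0.01345587 -0.01048968  0.02290263]
[ 556.83968425 -102.89594436  494.4080583 ] [316.66406707 177.29880823]
```

View pics/w1.png

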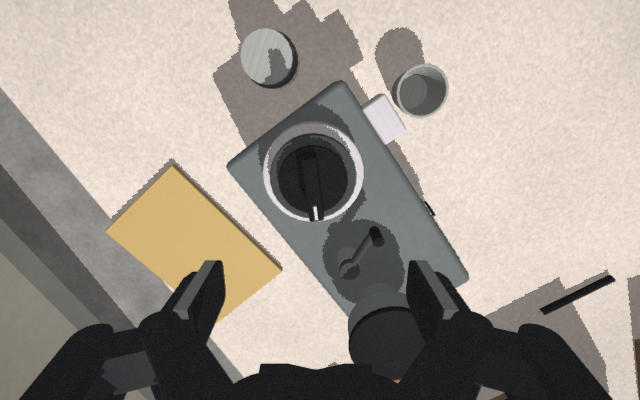

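The wrist view has the white head ring centred near (313,171), the bar running from (309,148) to the mark at (316,218), the peg at (377,236) and the pivot at (347,268). Next I'll measure the bar by mask.

Run:
```python
from h import *
i=get_image("wrist"); c=i["color"]
m=((c.min(2)>110)).astype(np.uint8); m[:115]=0;m[228:]=0;m[:,:258]=0;m[:,368:]=0
# ring: fit ellipse to outer contour
n,l,st,ce=cv2.connectedComponentsWithStats(m)
for k in range(1,n):
    if st[k,4]>15: print(st[k],ce[k],on(i,ce[k],155),on(i,ce[k],213))
d=(c.max(2)<60).astype(np.uint8); d[:130]=0;d[225:]=0;d[:,:265]=0;d[:,358:]=0
n,l,st,ce=cv2.connectedComponentsWithStats(d)
for k in range(1,n):
    if st[k,4]>100:
        cn=max(cv2.findContours((l==k).astype(np.uint8),0,1)[0],key=len); print(st[k],ce[k],cv2.fitEllipse(cn))
for p in [(316,219),(309.5,147)]: print(on(i,p,213))
print("peg",on(i,(377,236),192),"piv",on(i,(347,268),170))
a=cv2.resize(c[120:290,250:420],None,fx=3.5,fy=3.5,interpolation=cv2.INTER_CUBIC)
cv2.imwrite("pics/w1c.png",np.clip(a*2.,0,255).astype(np.uint8))
```

```text
[323 126  41  95 725] [350.37241379 172.7062069 ] [565.6559389  -10.41201638 155.        ] [564.17116257 -26.22490554 213.        ]
[263 150  47  72 426] [276.09859155 192.08685446] [647.89452431 -31.83307812 155.        ] [632.35666428 -43.98549607 213.        ]
[313 207   5  13  43] [315.27906977 212.81395349] [622.24972659  11.33686257 155.        ] [611.09409769  -8.19251581 213.        ]
[258 209  17  19 178] [263.25842697 220.61797753] [678.92559938  -9.97927148 155.        ] [658.08509105 -25.8661089  213.        ]
[265 130  16  12 102] [271.21568627 134.00980392] ((271.1865539550781, 134.44723510742188), (8.820029258728027, 16.238624572753906), 61.63261413574219)
[ 272  133   77   89 4581] [311.33922724 173.9814451 ] ((311.5771179199219, 173.63925170898438), (73.5908203125, 81.71192932128906), 168.36410522460938)
[330 197  28  28 227] [348.48017621 215.53303965] ((348.2042236328125, 214.23558044433594), (20.526784896850586, 32.72209167480469), 54.99943161010742)
[613.62643015  -2.37801477 213.        ]
[584.64343472 -64.77013193 213.        ]
peg [572.16178653  53.22655749 192.        ] piv [621.43865391  83.94478311 170.        ]
```

View pics/w1c.png

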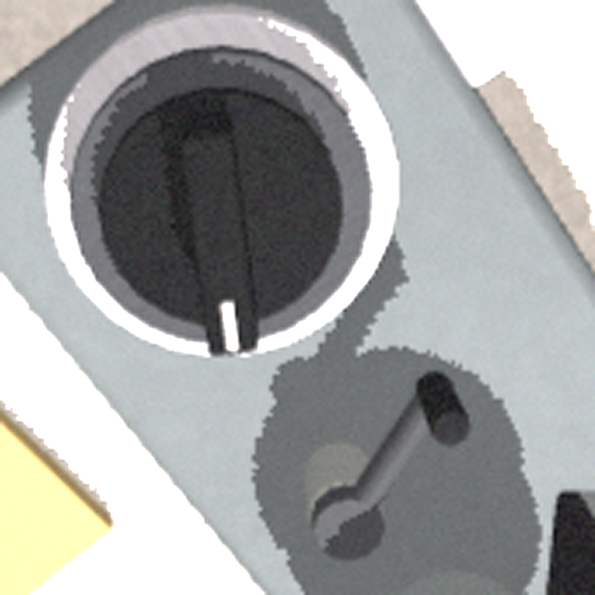

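Run:
```python
from h import *
i=get_image("wrist")
f=lambda u,v:(250+u/3.5,120+v/3.5)
a,b=on(i,f(232,350),213),on(i,f(209,135),213); d=a-b
print(a,b,np.linalg.norm(d),(a+b)/2,np.degrees(np.arctan2(d[1],d[0])))
print("disc",on(i,f(221,207),179),"ring",on(i,f(222,180),155))
P=on(i,f(450,425),192);V=on(i,f(348,510),165);print(P,V,np.linalg.norm((P-V)[:2]))
for y in(4,5,5.5):
  r=R.from_euler('z',y,degrees=True); D=np.array([597,-30.5,0])
  v=D+r.apply([30,115,0]); h=D+r.apply([33,198,0]); w=(P-v); w[2]=0
  print(y,v,h,np.linalg.norm(w),"locked",v+R.from_rotvec([0,0,-1.0]).apply(w))
```

```text
[614.13516875  -1.37376234 213.        ] [589.60429258 -55.62100006 213.        ] 59.53592768961108 [601.86973067 -28.4973812  213.        ] 65.66727576150319
disc [601.31969291 -29.80654114 179.        ] ring [600.07399544 -31.63370133 155.        ]
[574.05866115  59.85381891 192.        ] [619.23405864  85.4963267  165.        ] 51.94569033613114
4 [618.90492703  86.31255999   0.        ] [616.10783186 169.31964559   0.        ] 52.069689291570114 locked [572.41012325 109.75367269   0.        ]
5 [616.86293053  86.67706256   0.        ] [612.61758797 169.62268973   0.        ] 50.5142739933038 locked [571.16470383 108.20295288   0.        ]
5.5 [615.83962441  86.84593539   0.        ] [610.87061555 169.75135711   0.        ] 49.74156454218557 locked [570.55219079 107.41950092   0.        ]
```

Call:
carry_out:
  motion:
    - [0,0,-0.09,-3,-3,40,1]
    - [0,0,-0.09,-3,-3,85,1]
    - [0,0,-0.09,-3,-3,130,1]
    - [0,0,-0.09,-3,-3,166,1]
    - [0,0,-0.09,-3,-3,166,1]

```text
clock: 3.42
position: [599.0, -29.9, 196.4]
ee_rot: [-0.538, 0.843, 0.001, -0.003]
contact_force: [0.5, -0.8, 0.7]
gripper_width: 85.5
grasp_force: 0.0
```

Run:
```python
from h import *
i=get_image("wrist"); c=i["color"]; s=read_state()
cv2.imwrite("pics/w2.png",np.clip(c*2.,0,255).astype(np.uint8))
print(s["clock"],s["position"],s["contact_force"],s["wrist_torque"])
```

```text
3.475 [600.7884811  -29.75198671 199.039425  ] [0.9387152  0.12291342 0.10467933] [ 0.01458149 -0.08786305  0.04481556]
```

View pics/w2.png

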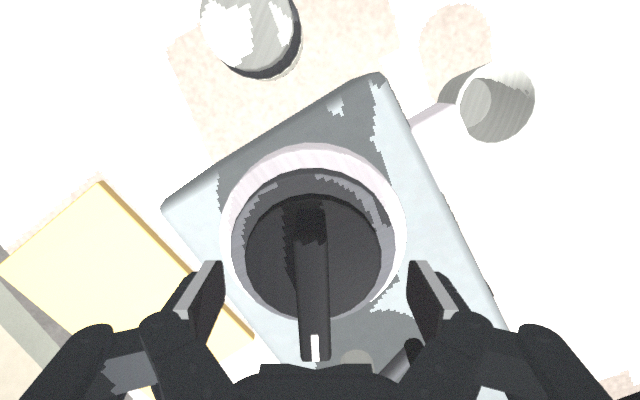

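The bar stands centred and parallel between the fingers, at column 314 with finger tips at 222 and 410. Closing now.

Call:
carry_out:
  motion:
    - [0,0,0,0,0,0,-0.3]
    - [0,0,0,0,0,0,-1]
    - [0,0,0,0,0,0,-1]
    - [0,0,0,0,0,0,-1]
    - [0,0,0,0,0,0,-1]

```text
clock: 4.1
position: [600.9, -29.2, 200.1]
ee_rot: [-0.539, 0.842, -0.0, 0.0]
contact_force: [-2.4, 1.0, 3.5]
gripper_width: 13.1
grasp_force: 59.2
```

```bash
cat > t.py <<'E'
from h import *
T=[]
for k in range(4):
    s=read_state(); T.append(np.r_[s["wrist_torque"],s["contact_force"]]); get_image("wrist")
s=read_state(); T.append(np.r_[s["wrist_torque"],s["contact_force"]]); T=np.array(T)
x=R.from_quat(s["ee_rot"]).as_matrix()[:,0]
print(round(s["clock"],2),s["position"].round(1),"tz",T[:,2].round(3),"mean",T.mean(0).round(3),"yaw",np.degrees(np.arctan2(x[1],x[0])).round(2),"j6",s["joints"][5].round(4),s["gripper_width"].round(1))
E
python3 t.py
```

```text
Traceback (most recent call last):
  File "t.py", line 7, in <module>
    print(round(s["clock"],2),s["position"].round(1),"tz",T[:,2].round(3),"mean",T.mean(0).round(3),"yaw",np.degrees(np.arctan2(x[1],x[0])).round(2),"j6",s["joints"][5].round(4),s["gripper_width"].round(1))
                                                                                                                                                                                  ^^^^^^^^^^^^^^^^^^^^^^^^
AttributeError: 'float' object has no attribute 'round'
```

```bash
sed -i 's/s\["gripper_width"\].round(1)/round(s["gripper_width"],1)/' t.py; python3 t.py
```

```text
4.5 [600.9 -29.2 200. ] tz [-0.095 -0.083 -0.072 -0.165 -0.067] mean [ 0.562  0.846 -0.097 -2.772  1.337  5.31 ] yaw -114.8 j6 -0.6531 12.9
```

Call:
carry_out:
  motion:
    - [0,0,0.07,0,0,0,-1]
    - [0,0,0.14,0,0,0,-1]
    - [0,0,0.2,0,0,0,-1]
    - [0,0,0.262,0,0,0,-1]
    - [0,0,0.262,0,0,0,-1]

```text
clock: 5.12
position: [600.7, -29.1, 200.0]
ee_rot: [-0.424, 0.906, 0.0, -0.0]
contact_force: [-3.4, 2.9, 6.1]
gripper_width: 13.0
grasp_force: 59.6
```

```bash
python3 t.py
```

```text
5.33 [600.7 -29.  200. ] tz [-0.049 -0.056 -0.043 -0.067 -0.063] mean [ 0.659  0.978 -0.055 -3.197  2.502  5.744] yaw -129.81 j6 -0.9152 13.1
```

Call:
carry_out:
  motion:
    - [0,0,0.07,0,0,0,-1]
    - [0,0,0.14,0,0,0,-1]
    - [0,0,0.2,0,0,0,-1]
    - [0,0,0.23,0,0,0,-1]
    - [0,0,0.262,0,0,0,-1]

```text
clock: 5.95
position: [600.6, -28.9, 200.0]
ee_rot: [-0.302, 0.953, 0.0, -0.0]
contact_force: [-3.1, 3.3, 6.2]
gripper_width: 13.3
grasp_force: 59.8
```

```bash
python3 t.py
```

```text
6.15 [600.6 -28.9 200. ] tz [-0.052 -0.011 -0.029 -0.073 -0.03 ] mean [ 0.844  1.157 -0.039 -3.871  2.711  6.057] yaw -144.82 j6 -1.1771 13.0
```

Call:
carry_out:
  motion:
    - [0,0,0.017,0,0,0,-1]
    - [0,0,0.035,0,0,0,-1]
    - [0,0,0.035,0,0,0,-1]

```text
clock: 6.52
position: [600.6, -28.9, 200.0]
ee_rot: [-0.286, 0.958, 0.0, -0.0]
contact_force: [-4.2, 3.1, 6.3]
gripper_width: 13.3
grasp_force: 59.8
```

```bash
python3 t.py
```

```text
6.72 [600.6 -28.9 200. ] tz [0.081 0.091 0.089 0.08  0.063] mean [ 0.891  1.151  0.081 -3.862  3.282  6.151] yaw -146.8 j6 -1.2118 12.9
```

Call:
carry_out:
  motion:
    - [0,0,0.01,0,0,0,-1]
    - [0,0,0.017,0,0,0,-1]
    - [0,0,0.017,0,0,0,-1]

```text
clock: 7.1
position: [600.6, -28.9, 200.0]
ee_rot: [-0.278, 0.961, 0.0, -0.0]
contact_force: [-3.6, 3.0, 6.8]
gripper_width: 13.0
grasp_force: 59.8
```

```bash
python3 t.py
```

```text
7.3 [600.6 -28.9 200. ] tz [0.131 0.077 0.159 0.106 0.082] mean [ 0.9    1.165  0.111 -3.922  3.235  6.152] yaw -147.76 j6 -1.2286 12.8
```

Call:
carry_out:
  motion:
    - [0,0,0.01,0,0,0,-1]
    - [0,0,0.02,0,0,0,-1]
    - [0,0,0.02,0,0,0,-1]

```text
clock: 7.68
position: [600.5, -28.9, 200.0]
ee_rot: [-0.268, 0.963, 0.0, -0.0]
contact_force: [-4.1, 2.7, 6.4]
gripper_width: 13.0
grasp_force: 59.8
```

```bash
python3 t.py
```

```text
7.88 [600.6 -28.9 200. ] tz [0.138 0.071 0.096 0.068 0.143] mean [ 0.907  1.208  0.103 -4.104  2.92   6.096] yaw -148.91 j6 -1.2486 12.7
```

Torque has levelled off at 34°, so that was a click and not the stop. On to 45°.

Call:
carry_out:
  motion:
    - [0,0,0.05,0,0,0,-1]
    - [0,0,0.1,0,0,0,-1]
    - [0,0,0.15,0,0,0,-1]
    - [0,0,0.187,0,0,0,-1]
    - [0,0,0.187,0,0,0,-1]

```text
clock: 8.5
position: [600.5, -28.7, 200.0]
ee_rot: [-0.177, 0.984, 0.0, -0.0]
contact_force: [-3.8, 2.4, 7.2]
gripper_width: 12.9
grasp_force: 59.7
```

```bash
python3 t.py
```

```text
8.7 [600.5 -28.7 200. ] tz [-0.061  0.038 -0.042  0.009 -0.026] mean [ 1.014  1.263 -0.016 -4.204  3.535  6.664] yaw -159.65 j6 -1.436 13.0
```

Call:
carry_out:
  motion:
    - [0,0,0.017,0,0,0,-1]
    - [0,0,0.035,0,0,0,-1]
    - [0,0,0.035,0,0,0,-1]

```text
clock: 9.07
position: [600.5, -28.7, 200.0]
ee_rot: [-0.16, 0.987, 0.0, -0.0]
contact_force: [-4.1, 3.1, 6.4]
gripper_width: 13.1
grasp_force: 59.8
```

```bash
python3 t.py
```

```text
9.28 [600.5 -28.7 200. ] tz [0.034 0.049 0.074 0.081 0.079] mean [ 1.07   1.29   0.063 -4.308  3.522  6.36 ] yaw -161.64 j6 -1.4708 13.3
```

Call:
carry_out:
  motion:
    - [0,0,0.017,0,0,0,-1]
    - [0,0,0.03,0,0,0,-1]
    - [0,0,0.03,0,0,0,-1]

```text
clock: 9.65
position: [600.5, -28.7, 200.0]
ee_rot: [-0.145, 0.989, 0.0, -0.0]
contact_force: [-4.5, 4.2, 6.9]
gripper_width: 13.0
grasp_force: 59.9
```

```bash
python3 t.py
```

```text
9.85 [600.4 -28.7 200. ] tz [0.11  0.114 0.105 0.102 0.164] mean [ 1.098  1.28   0.119 -4.274  3.564  6.544] yaw -163.34 j6 -1.5006 13.1
```

Call:
carry_out:
  motion:
    - [0,0,0.017,0,0,0,-1]
    - [0,0,0.03,0,0,0,-1]
    - [0,0,0.03,0,0,0,-1]

```text
clock: 10.22
position: [600.5, -28.7, 200.0]
ee_rot: [-0.13, 0.992, 0.0, -0.0]
contact_force: [-4.4, 4.2, 6.6]
gripper_width: 13.0
grasp_force: 59.9
```

```bash
python3 t.py
```

```text
10.43 [600.5 -28.6 200. ] tz [0.066 0.04  0.061 0.109 0.014] mean [ 1.111  1.265  0.058 -4.349  3.842  6.398] yaw -165.07 j6 -1.5307 12.9
```

Torque is falling again, so this is a click too. On to 60°, which is yaw -174.8.

Call:
carry_out:
  motion:
    - [0,0,0.05,0,0,0,-1]
    - [0,0,0.1,0,0,0,-1]
    - [0,0,0.14,0,0,0,-1]
    - [0,0,0.17,0,0,0,-1]
    - [0,0,0.17,0,0,0,-1]

```text
clock: 11.05
position: [600.4, -28.5, 200.0]
ee_rot: [-0.045, 0.999, 0.0, -0.0]
contact_force: [-3.6, 4.1, 6.2]
gripper_width: 13.1
grasp_force: 59.8
```

```bash
python3 t.py
```

```text
11.25 [600.4 -28.5 200. ] tz [ 0.01  -0.022 -0.049 -0.013 -0.062] mean [ 1.246  1.328 -0.027 -4.339  4.199  6.625] yaw -174.83 j6 -1.701 13.1
```

Call:
carry_out:
  motion:
    - [0,0,0.017,0,0,0,-1]
    - [0,0,0.035,0,0,0,-1]
    - [0,0,0.035,0,0,0,-1]

```text
clock: 11.62
position: [600.4, -28.5, 200.0]
ee_rot: [-0.028, 1.0, 0.0, -0.0]
contact_force: [-4.0, 4.9, 7.5]
gripper_width: 12.8
grasp_force: 59.9
```

```bash
python3 t.py
```

```text
11.82 [600.4 -28.5 200. ] tz [0.105 0.14  0.094 0.116 0.13 ] mean [ 1.282  1.343  0.117 -4.013  4.466  6.724] yaw -176.8 j6 -1.7356 12.9
```

Call:
carry_out:
  motion:
    - [0,0,0.01,0,0,0,-1]
    - [0,0,0.02,0,0,0,-1]
    - [0,0,0.02,0,0,0,-1]

```text
clock: 12.2
position: [600.4, -28.5, 200.0]
ee_rot: [-0.018, 1.0, 0.0, -0.0]
contact_force: [-3.9, 3.6, 6.5]
gripper_width: 12.8
grasp_force: 60.0
```

```bash
python3 t.py
```

```text
12.4 [600.4 -28.5 200. ] tz [0.216 0.225 0.207 0.177 0.241] mean [ 1.284  1.369  0.213 -4.418  4.452  6.6  ] yaw -177.93 j6 -1.7553 13.0
```

Call:
carry_out:
  motion:
    - [0,0,0.01,0,0,0,-1]
    - [0,0,0.01,0,0,0,-1]
    - [0,0,0.01,0,0,0,-1]

```text
clock: 12.78
position: [600.4, -28.5, 200.0]
ee_rot: [-0.013, 1.0, 0.0, -0.0]
contact_force: [-4.5, 4.7, 7.5]
gripper_width: 12.9
grasp_force: 60.0
```

```bash
python3 t.py
```

```text
12.97 [600.4 -28.5 200. ] tz [0.223 0.2   0.241 0.249 0.276] mean [ 1.309  1.374  0.238 -4.795  4.492  6.853] yaw -178.49 j6 -1.7651 12.7
```

The stop is at yaw -174.8 and the torque is snug at about 0.25 N m. Now back 75°, to yaw -99.8.

Call:
carry_out:
  motion:
    - [0,0,-0.14,0,0,0,-1]
    - [0,0,-0.28,0,0,0,-1]
    - [0,0,-0.42,0,0,0,-1]
    - [0,0,-0.56,0,0,0,-1]
    - [0,0,-0.7,0,0,0,-1]

```text
clock: 13.6
position: [600.7, -29.0, 200.0]
ee_rot: [-0.357, 0.934, 0.0, -0.0]
contact_force: [-2.8, 2.4, 5.9]
gripper_width: 12.9
grasp_force: 59.6
```

Call:
carry_out:
  motion:
    - [0,0,-0.14,0,0,0,-1]
    - [0,0,-0.28,0,0,0,-1]
    - [0,0,-0.42,0,0,0,-1]
    - [0,0,-0.56,0,0,0,-1]
    - [0,0,-0.673,0,0,0,-1]

```text
clock: 14.22
position: [601.1, -29.2, 200.0]
ee_rot: [-0.645, 0.764, -0.0, 0.0]
contact_force: [-2.2, 2.1, 4.8]
gripper_width: 12.9
grasp_force: 59.5
```

```bash
python3 t.py
```

```text
14.43 [601.1 -29.2 200. ] tz [-0.059 -0.091 -0.062 -0.073 -0.026] mean [ 0.48   0.682 -0.062 -2.442  1.615  5.115] yaw -99.89 j6 -0.393 13.0
```

Call:
carry_out:
  motion:
    - [0,0,0,0,0,0,0]
    - [0,0,0,0,0,0,0.5]
    - [0,0,0,0,0,0,0.5]
    - [0,0,0,0,0,0,0.5]
    - [0,0,0,0,0,-20,0.5]

```text
clock: 15.05
position: [600.0, -29.4, 217.7]
ee_rot: [-0.643, 0.766, 0.001, -0.002]
contact_force: [-0.6, 0.3, 0.5]
gripper_width: 63.8
grasp_force: 0.0
```

Call:
carry_out:
  motion:
    - [0,0,0,0,0,-50,0.5]
    - [0,0,0,0,0,-105,0.5]
    - [0,0,0,0,0,-145,0.5]
    - [0,0,0,0,0,-145,0.5]
    - [0,0,0,0,0,-145,-1]

```text
clock: 15.68
position: [600.6, -29.2, 363.4]
ee_rot: [-0.643, 0.766, 0.001, -0.0]
contact_force: [-0.1, -0.3, -1.3]
gripper_width: 47.2
grasp_force: 0.0
```

Run:
```python
from h import *
i=get_image("wrist"); c=i["color"]; s=read_state()
cv2.imwrite("pics/w3.png",np.clip(c*1.8,0,255).astype(np.uint8))
print(s["clock"],s["position"],s["ee_rot"],s["contact_force"],s["gripper_width"])
```

```text
15.725 [600.49125961 -29.25743947 362.82557061] [-0.64334347  0.76557653  0.00085952 -0.00100885] [ 0.38825221 -0.21477451 -0.58107972] 39.58958360440631
```

View pics/w3.png

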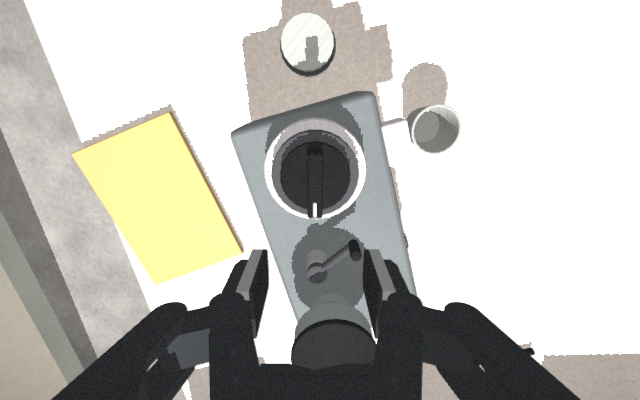

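The dial held: the bar is parallel to the tool, at column 315, with its mark at (315,210). The peg top is near (356,254) and the pivot near (317,270).

Run:
```python
from h import *
i=get_image("wrist"); c=i["color"]
d=(c.max(2)<38).astype(np.uint8); o=np.zeros_like(d); o[235:265,343:363]=d[235:265,343:363]
n,l,st,ce=cv2.connectedComponentsWithStats(o)
for k in range(1,n):
    if st[k,4]>20: print(st[k],ce[k],on(i,ce[k],180))
P=on(i,(356,254),192)
t=get_image("top"); Q=on(t,(297.4,176.4),188)
print(P,Q,"bar dial",on(i,(315,218),213),on(i,(315,158),213))
P=(P+Q)/2;P[2]=0
D=np.array([600.5,-29.5,0]); r=R.from_euler('z',5,degrees=True); v=D+r.apply([30,115,0]); w=P-v
print(P,v,np.linalg.norm(w)); w*=55/np.linalg.norm(w)
for a in np.arange(0,1.3,.1): print(round(a,2),(v+R.from_rotvec([0,0,-a]).apply(w)).round(1))
```

```text
[343 240  20  25 261] [354.83908046 251.91570881] [573.4255097   61.19204621 180.        ]
[573.11110374  57.23036037 192.        ] [570.45111314  61.19824544 188.        ] bar dial [607.15951692   1.04306664 213.        ] [597.26511655 -55.28951824 213.        ]
[571.78110844  59.2143029    0.        ] [620.36293053  87.67706256   0.        ] 56.305613613359746
0.0 [572.9  59.9   0. ]
0.1 [570.4  64.8   0. ]
0.2 [568.3  69.9   0. ]
0.3 [566.8  75.1   0. ]
0.4 [565.8  80.5   0. ]
0.5 [565.4  86.    0. ]
0.6 [565.5  91.5   0. ]
0.7 [566.2  97.    0. ]
0.8 [567.4 102.3   0. ]
0.9 [569.1 107.6   0. ]
1.0 [571.3 112.6   0. ]
1.1 [574.1 117.4   0. ]
1.2 [577.3 121.8   0. ]
```

Call:
carry_out:
  motion:
    - [0,0,-0.09,-25,20,0,-1]
    - [0,0,-0.175,-51,41,0,-1]
    - [0,0,-0.175,-51,41,50,-1]
    - [0,0,-0.175,-51,41,100,-1]
    - [0,0,-0.175,-51,41,140,-1]

```text
clock: 16.45
position: [568.2, 27.9, 221.4]
ee_rot: [0.708, -0.706, -0.001, 0.001]
contact_force: [0.7, 0.2, 0.1]
gripper_width: 0.0
grasp_force: 0.0
```

```bash
python3 t.py
python3 - <<'E'
from h import *
i=get_image("wrist")
cv2.imwrite("pics/w4.png",np.clip(i["color"]*1.8,0,255).astype(np.uint8))
E
```

```text
16.65 [569.7  27.8 224.3] tz [ 0.053 -0.019  0.041 -0.051  0.021] mean [-0.008  0.024  0.009 -0.021  0.15  -0.918] yaw -89.86 j6 -0.3312 0.0
```

View pics/w4.png

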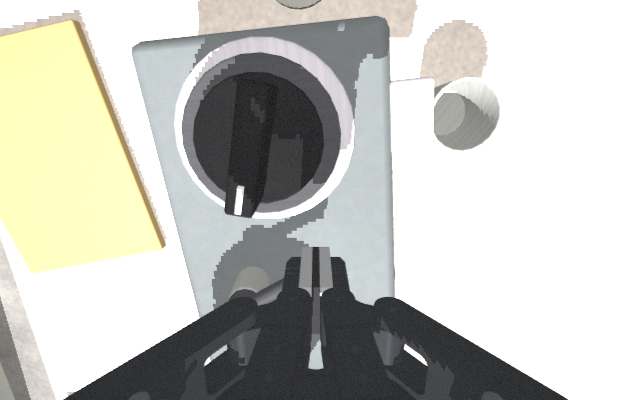

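The shut fingers (tips near (316,250)) stand between the dial and the peg, clear of both. I'll go down and push towards the hopper.

Call:
carry_out:
  motion:
    - [0,0,0,0,0,20,-1]
    - [0,0,0,0,0,34,-1]
    - [0,0,0,0,0,34,-1]

```text
clock: 17.08
position: [569.3, 27.9, 190.3]
ee_rot: [0.708, -0.706, -0.0, 0.0]
contact_force: [-0.2, -0.0, -0.0]
gripper_width: -0.2
grasp_force: 0.0
```

Call:
carry_out:
  motion:
    - [0,0,0,-6,0,0,-1]
    - [0,0,0,-12,0,0,-1]
    - [0,0,0,-18,0,0,-1]
    - [0,0,0,-24,0,0,-1]
    - [0,0,0,-30,0,0,-1]

```text
clock: 17.7
position: [569.0, 58.1, 190.2]
ee_rot: [0.708, -0.706, -0.0, 0.0]
contact_force: [0.2, -1.7, -0.4]
gripper_width: -0.1
grasp_force: 1.0
```

```bash
python3 t.py
```

```text
17.9 [570.   58.7 190.5] tz [ 0.042 -0.049  0.006  0.031 -0.037] mean [-0.167  0.154 -0.002  0.203 -0.306 -0.121] yaw -89.86 j6 -0.3825 0.0
```

Call:
carry_out:
  motion:
    - [0,0,0,-6,0,0,-1]
    - [0,0,0,-12,0,0,-1]
    - [0,0,0,-18,0,0,-1]
    - [0,0,0,-24,0,0,-1]
    - [0,0,0,-29,0,0,-1]

```text
clock: 18.52
position: [569.8, 87.6, 190.4]
ee_rot: [0.708, -0.706, 0.0, -0.001]
contact_force: [1.1, -1.1, -0.4]
gripper_width: -0.2
grasp_force: 0.8
```

Call:
carry_out:
  motion:
    - [0,0,0,-1.5,0,0,-1]
    - [0,0,0,-3,0,0,-1]
    - [0,0,0,-4,0,0,-1]

```text
clock: 18.9
position: [569.5, 91.0, 190.4]
ee_rot: [0.708, -0.706, 0.0, -0.0]
contact_force: [0.9, -2.6, -0.6]
gripper_width: 0.1
grasp_force: 0.7
```

Call:
carry_out:
  motion:
    - [0,0,0,-1,0,0,-1]
    - [0,0,0,-2,0,0,-1]
    - [0,0,0,-3,0,0,-1]

```text
clock: 19.27
position: [569.3, 92.9, 190.4]
ee_rot: [0.708, -0.706, 0.001, 0.001]
contact_force: [1.8, -7.1, 1.0]
gripper_width: 0.3
grasp_force: 3.7
```

Call:
carry_out:
  motion:
    - [0,0,0,-1,0,0,-1]
    - [0,0,0,-1.5,0,0,-1]
    - [0,0,0,-1.5,0,0,-1]

```text
clock: 19.65
position: [569.3, 93.0, 190.4]
ee_rot: [0.708, -0.707, 0.001, 0.002]
contact_force: [3.4, -9.8, -0.5]
gripper_width: 0.3
grasp_force: 4.8
```

```bash
python3 t.py
```

```text
19.85 [569.3  93.1 190.4] tz [-0.024 -0.018 -0.038 -0.012 -0.026] mean [-2.739 -0.932 -0.024  3.337 -9.569 -0.312] yaw -89.92 j6 -0.4448 0.1
```

The lever is at its end stop: motion has stalled at 10 N. I'll back off, lift and look.

Call:
carry_out:
  motion:
    - [0,0,0,10,0,0,-1]
    - [0,0,0,25,0,0,-1]
    - [0,0,0,25,0,-50,-1]
    - [0,0,0,25,0,-110,-1]
    - [0,0,0,60,0,-170,-1]

```text
clock: 20.48
position: [569.2, 39.5, 356.4]
ee_rot: [0.709, -0.705, -0.0, -0.001]
contact_force: [1.6, 0.9, -0.5]
gripper_width: -0.1
grasp_force: 0.0
```

Call:
carry_out:
  motion:
    - [0,0,0,30,0,0,-1]
    - [0,0,0,30,0,0,-1]
    - [0,0,0,30,0,0,-1]

```text
clock: 20.85
position: [569.1, 9.0, 353.6]
ee_rot: [0.708, -0.706, -0.001, 0.0]
contact_force: [0.4, 0.4, -0.5]
gripper_width: -0.3
grasp_force: 0.0
```

Run:
```python
from h import *
i=get_image("wrist"); s=read_state(); print(s["clock"],s["position"],s["contact_force"])
cv2.imwrite("pics/w5.png",np.clip(i["color"]*1.8,0,255).astype(np.uint8))
print("expected peg locked",proj(i,[571.3,112.6,192]),"pivot",proj(i,[620.4,87.7,165]),"dial mark",proj(i,[607,1,213]))
```

```text
20.9 [569.18064392   9.35128662 353.52515933] [-0.15428067 -0.60559061  0.0917393 ]
expected peg locked [314.19257602 277.96628003] pivot [269.7993136  244.80900876] dial mark [273.39662019 180.67533899]
```

View pics/w5.png

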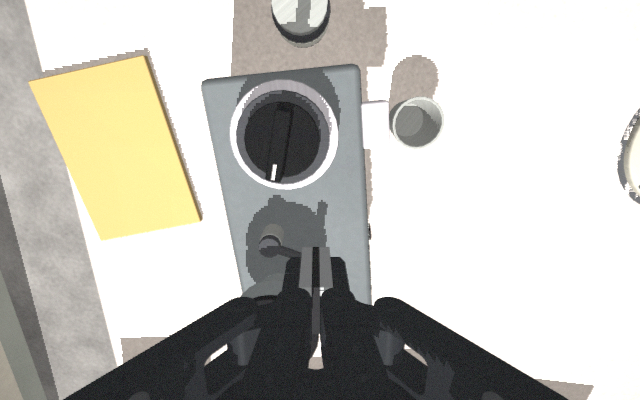

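The dial mark is still in place at (273,172). The lever has swung from its pivot at (269,247), but the fingers hide the peg, so I'll move aside for the last view.

Call:
carry_out:
  motion:
    - [0,0,0,0,45,-20,-1]
    - [0,0,0,0,90,-20,-1]
    - [0,0,0,30,130,-20,-1]
    - [0,0,0,60,150,-20,-1]
    - [0,0,0,60,150,-20,-1]

```text
clock: 21.52
position: [418.2, -51.8, 374.6]
ee_rot: [0.708, -0.707, 0.0, -0.0]
contact_force: [0.5, 0.1, 0.1]
gripper_width: -0.5
grasp_force: 0.0
```

Run:
```python
from h import *
a=get_image("wrist"); t=get_image("top")
P=[571.3,112.6,192];B=[571.3,112.6,167];V=[620.4,87.7,167]
for i in(a,t): print([proj(i,q).round(1) for q in(P,B,V)])
u,v=proj(a,V).astype(int)
c1=cv2.resize(np.clip(a["color"][max(v-60,0):v+60,max(u-75,0):u+75]*2.,0,255).astype(np.uint8),(500,400))
c2=cv2.resize(np.clip(t["color"][130:210,235:335]*2.,0,255).astype(np.uint8),(500,400)) if 0 else cv2.resize(np.clip(t["color"][130:210,245:305]*2.,0,255).astype(np.uint8),(300,400))
cv2.imwrite("pics/w6.png",np.hstack([c1,c2])); print(u,v)
```

```text
[array([186. , 312.9]), array([193.7, 299.7]), array([151.1, 282.4])]
[array([278. , 176.2]), array([279. , 177.6]), array([288. , 159.8])]
151 282
```

View pics/w6.png

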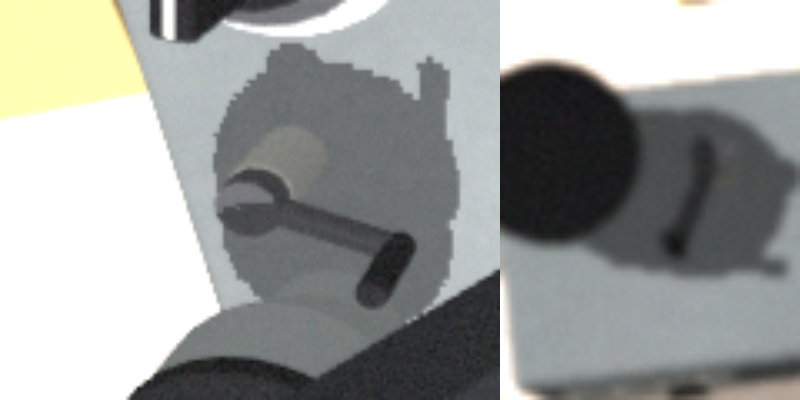

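The lever is swung towards the hopper: its peg top is at wrist pixel (187.6,309), against (186,313) predicted. The 10 N stall had its moment arm at the fingertips, so the push met the peg at its end stop. The dial mark is unmoved, and I'm handing in.

```bash
python3 -c "
from bench import *
print(job_done())"
```

```text
the job is handed in; nothing more can be done
None
```

I turned the dial clockwise to the stop (about 0.25 N m, snug), backed it off five clicks, pushed the lock lever to its end stop, let go, and handed the job in at about 21.6 s; no verdict came back.

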